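Third hand at the welding bench: empty the channel and hold it butted for tacking

TASK

Tip the three bar offcuts out of the steel channel into the scrap tin, then lay the channel flat on the bench, open side up, and butt one end of it squarely against the side of the square tube that faces the robot, centred on the chalk line. Be my third hand while I tack it: keep pressing it against the tube with a steady push of about 10 N (at least 5, at most 20, or the magnets holding the tube would creep), and finish while still gripping and pressing. Leave the tin and the other tools where they are.

Things in the scene. Friction and masses are not known exactly. Their poses are not given: they have to be found in the camera images.
- channel: Plain steel U-channel holding the three offcuts: 180 long (x), 50 wide outside (y), 30 high (z), all walls 4 thick, open at the top and both ends, ends alike; 0.55 kg, centre of mass 11 above the underside. Lies on its web, open side (z) up. Origin: centre of the underside. Grip from above across the flanges at mid-length. Offcuts slide along it from 20 to 31 degrees of tilt on.
- channel_end_a (a point): Middle of the lower edge of the channel's +x end face (90 from the origin). While the channel rests on the bench, bench friction (coefficient 0.4 to 0.6) takes part of a push along it, more if it is also pressed down.
- channel_end_b (a point): Middle of the lower edge of the channel's -x end face (90 from the origin).
- tube: Immovable dark steel square tube, 40 x 40, 400 long (y), across the bench. Two aluminium magnet blocks with black knobs (46 x 46 x 78 high) hold it on its far side, 145 either side of the middle. Origin: on the bench at mid-length, in the plane of the side face turned to the robot; x points away from the robot, square to that face (tube fills x 0 to 40).
- chalk_mark (a point): Same point and axes as the tube's origin: where the white chalk line (4 wide, drawn over the top and down both side faces at mid-length) meets the bench on the tube's face turned to the robot.
- tin: Open sheet-metal scrap tin, 200 (x) x 170 (y) outside, 70 high, walls and floor 3 thick, 1.1 kg, empty, standing loose on the bench. It stands on one side (left or right) of the work and the channel on the other. Origin: centre of the underside, z up.
- stub_round: Offcut of round steel bar, 22 diameter and 18 high, standing on its sawn end in the channel. About 50 g. Origin: centre of the underside as it stands at the start.
- stub_square: Offcut of square steel bar, 20 x 20 x 16, lying in the channel. About 50 g. Origin: centre of the underside as it stands at the start.
- stub_flat: Offcut of flat steel bar, 26 x 18 x 12, lying in the channel. About 50 g. Origin: centre of the underside as it stands at the start.
- hammer: Hammer with a wooden handle lying at the right of the bench, about 260 x 90 x 26. Not part of the job. Origin: near its middle, on the underside.
- cclamp: Blue C-clamp with a threaded spindle, lying flat, about 200 x 130 x 27. Not part of the job. Origin: near its middle, on the underside.
- tape: Black tape measure standing on its edge, about 80 x 34 x 62. Not part of the job. Origin: near its middle, on the underside.
- pliers: Pliers with black handles lying flat, about 195 x 65 x 16. Not part of the job. Origin: near its middle, on the underside.
- wire_brush: Wire brush with a wooden handle, bristles down, about 245 x 32 x 30, lying at the left of the bench. Not part of the job. Origin: near its middle, on the underside.
- angle: Short length of steel angle (L-section), 150 x 50 x 50, lying on one leg. Not part of the job. Origin: near its middle, on the underside.
Not all that is in view belongs to the job. What is shaped like the channel but orange or red is not meant.

How it is judged:
By the outcome, as a careful person would: the job done as asked, in the order asked, and still so for the second after the job is handed in, while the arm keeps its last pose, push and grip.
It also fails if it takes over 64 s, if anything falls off the work surface, if the arm or the gripper's body presses on something with over 40 N, if the wrist force passes 120 N, or if a joint passes its speed limit or range.

ROBOT

A 7-joint arm with a two-finger parallel gripper is mounted at the origin on the work surface. World frame = base frame: x ahead of the robot, y to its left, z up, the work surface at z = 0. Lengths are in m, angles in rad, forces in N, time in s.
With the tool pointing down it reaches from about 0.35 to 0.9 m from the base axis. Payload 19.9 kg.
Tool frame: the origin (TCP) lies midway between the tips of the shut fingers; the grasp point (between the pads) lies 19 mm behind it; z points along the fingers, y is the line along which they close (so a half turn about z gives the same grasp; the last joint's range is limited). The gripper opens to 94 mm and grips with 3 to 60 N. Pads are 16 mm wide; open, the fingers measure 119 mm over their backs; the gripper's body (75 mm by 177 mm) begins 78 mm behind the grasp point.
Start: joints at [1.083, 0.417, -0.01, 1.614, 0.005, 1.111, -0.053], TCP at [0.27, -0.564, 0.205] pointing down, gripper open.
Joint ranges: [-2.81, 2.81], [-0.39, 2.02], [-1.27, 1.25], [0.06, 2.57], [-1.19, 4.33], [0.19, 2], [-2.82, 2.82]. Speed limits (rad/s): [1.89, 1.89, 2.39, 2.39, 3.01, 3.01, 3.01].

INTERFACE

Orientations are given as a unit quaternion [w, x, y, z].
In Python, from bench import get_state, read_camera, finish_job, masks_of gives the robot as it stands.
- The arm moves only by the tool jog_arm, never from a script. Its argument "targets" is text: rows parted by semicolons, each of 7 numbers parted by spaces: the closure in counts, from 0 (fully open) to 255 (shut), then the shift along the tool's x, y, z in units of 25 mm (1.0 is 25 mm), then the turn, a rotation vector about the tool's x, y, z in units of 6 degrees (1.0 is 6 degrees). A call has exactly 8 rows; each row shifts and turns the commanded pose from where the row before left it, along the tool's axes as they then stand; what a row does not reach is not made up. A row lasts 1/12 s, in which the tool goes at most 41.7 mm and 7.16 degrees, less where a joint would pass 70% of its speed; a pose out of reach is approached as far as the arm can. A call is refused whole if a number of a shift passes 1 or a number of a turn 1, either way. A call with a gripper value outside its range is refused whole. The fingers move at their own pace and stop on an object; "newtons" is the grip in N (left out, the last holds). Time passes only in rows, so rows that do not move let the fingers close, or fill a call up. It gives the time, the measured TCP pose, the force, the opening and the grip force at its end, in the units of the state.
- get_state(): the state, without advancing time (a new reading comes with each control period).
- read_camera(name): name is "side" or "top" or "wrist"; returns a dict with "color" (480x640x3 uint8, blue, green, red), "range_z" (480x640 float32, m along the optical axis (not along the pixel's ray), 0 where there is no reading), "camera_matrix" (3x3 intrinsics, pixels), "R" (3x3) and "t" (3): a world point X has camera coordinates R X + t. Camera axes: x right, y down, z forward; pixel columns grow to the right and rows downward; lengths in m; the calibration is good to about 2 mm. A picture is of the moment at which its call begins.
- finish_job(): hands the job in; it is judged then, once.
Trained networks look in a picture, given as the dict that the camera call returned (one of the last four; its "shot" number tells which), for a name from the list of things; names that differ only in an ending like _2 or _b are one class to them, and where a whole thing is asked for, a point or a joint stands for the part that bears it (a point fixed in the world has none). Each returns a list of dicts, best first, with "confidence" (0 to 1); they miss things now and then, are a little off and sometimes report something else, mostly with a low value. They report only what shows in the picture. A call takes as long as a camera call. They do not tell look-alikes from the thing itself.
- masks_of(target, picture): "pixels" (480x640 bool, what is visible of it) and "box" ([left, top, right, bottom] in pixels, round what is visible of it).
The state is a dict: "time": time; "joint_pos": joint angles; "joint_vel": joint speeds; "joint_torque": joint torques, N m; "position": TCP position; "ee_rot": TCP orientation; "contact_force": force on the tool from outside, world axes, zero at the start; "wrist_torque": the same for the moment, N m; "gripper_width": finger opening in m; "grip_force": force on a finger pad.
Only numpy, scipy, OpenCV 4.12 (cv2) and the standard library are available. Lean on these libraries where they do the work, as an engineer would, in place of code of your own. Each camera call takes 0.05 s, during which the arm holds its last target. There are 200 camera calls.

## Working session

There is one attempt and no reset: what is moved stays moved. The work goes in short steps, Python scripts to look and compute and a tool call to move; the robot and the scene stay as the last step left them, time stands still between calls to the robot, and variables do not carry over. Pictures are saved under pics/ and viewed, at most 10 in all, crops included, and the job is handed in when it is done.

Besides the shell and the picture viewer there is one more tool, called by a JSON object that holds its "api" and its "payload". jog_arm: Moves the arm, as the interface text tells. Its arguments: {"type":"object","properties":{"targets":{"type":"string"},"newtons":{"type":"number"}},"required":["targets"]}

```bash
mkdir -p pics; cat > h.py <<'E'
import numpy as np, cv2
from bench import *
def pts(p,m):
    z=p["range_z"]; m=m&(z>0); v,u=np.nonzero(m); K=p["camera_matrix"]; d=z[m]
    c=np.stack([(u-K[0,2])/K[0,0]*d,(v-K[1,2])/K[1,1]*d,d],1)
    return (c-p["t"])@p["R"]
E
python3 - <<'E'
from h import *
a=read_camera("top");b=read_camera("side")
cv2.imwrite("pics/top.png",a["color"]);cv2.imwrite("pics/side.png",b["color"])
s=get_state();print({k:np.round(v,3) for k,v in s.items()})
for n in ["channel","tube","tin","stub_round","stub_square","stub_flat"]:
  for p in [a]:
    for r in masks_of(n,p)[:3]:
        q=pts(p,r["pixels"]);
        print(n,round(r["confidence"],2),r["box"],np.round(np.median(q,0),3),np.round(q.min(0),3),np.round(q.max(0),3))
        if n in("channel","tube","tin"):
            t=q[q[:,2]>np.percentile(q[:,2],90)-0.012] ; rr=cv2.minAreaRect((t[:,:2]*1000).astype(np.float32));print("  rect",np.round(rr[0],1),np.round(rr[1],1),round(rr[2],1))
E
```

```text
{'time': np.float64(0.1), 'joint_pos': array([ 1.083,  0.418, -0.01 ,  1.614,  0.005,  1.111, -0.053]), 'joint_vel': array([-0.001,  0.001,  0.001, -0.002, -0.   ,  0.002,  0.   ]), 'joint_torque': array([ 1.0000e-03, -8.5258e+01,  6.4000e-01, -4.2669e+01, -4.9000e-02,
        1.6000e-02, -0.0000e+00]), 'position': array([ 0.27 , -0.563,  0.205]), 'ee_rot': array([-0.001,  0.975,  0.222, -0.   ]), 'contact_force': array([ 0.504, -0.626,  0.424]), 'wrist_torque': array([0.044, 0.012, 0.019]), 'grip_force': np.float64(0.0), 'gripper_width': np.float64(0.094)}
channel 0.94 [268.1, 273.7, 286.2, 345.8] [0.341 0.131 0.005] [ 0.252  0.103 -0.003] [0.433 0.155 0.037]
  rect [341.8 128.6] [176.7  49.5] 0.9
channel 0.74 [118.2, 290.1, 173.2, 366.0] [0.289 0.461 0.006] [ 0.199  0.393 -0.006] [0.381 0.521 0.036]
  rect [289.9 458.4] [ 52.8 179.3] 61.1
channel 0.69 [186.0, 224.1, 234.4, 290.3] [0.478 0.311 0.006] [ 0.393  0.248 -0.004] [0.571 0.374 0.037]
  rect [481.2 312.3] [175.3  50.7] 29.5
tube 0.96 [254.6, 168.8, 410.9, 221.2] [ 0.62  -0.015  0.04 ] [ 0.578 -0.224 -0.007] [0.717 0.192 0.083]
  rect [641.4  -7.4] [ 84.5 387.2] 5.9
tin 0.75 [403.6, 218.6, 477.0, 307.6] [ 0.465 -0.292  0.004] [ 0.357 -0.396 -0.006] [ 0.581 -0.191  0.076]
  rect [ 461.  -281.8] [171.9 200.8] 86.9
tin 0.71 [183.8, 220.6, 233.7, 290.9] [0.487 0.311 0.005] [ 0.394  0.248 -0.003] [0.571 0.377 0.037]
  rect [481.2 312.3] [175.3  50.7] 29.5
stub_round 0.6 [494.2, 170.0, 531.3, 268.3] [ 0.597 -0.506  0.023] [ 0.443 -0.556 -0.004] [ 0.713 -0.454  0.033]
stub_square 0.54 [196.0, 238.3, 201.3, 244.4] [0.519 0.332 0.021] [0.507 0.322 0.008] [0.529 0.342 0.024]
stub_flat 0.39 [187.4, 221.9, 232.2, 288.3] [0.484 0.312 0.005] [ 0.394  0.248 -0.006] [0.571 0.389 0.037]
```

View pics/top.png

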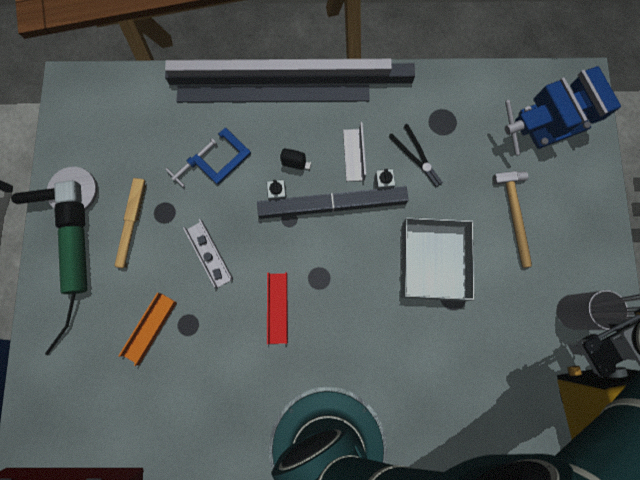

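View pics/side.png

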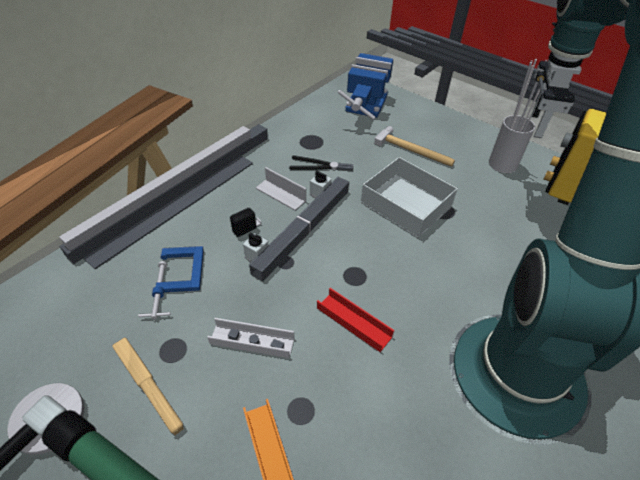

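The top view shows the grey channel with 3 stubs at px (208,255), the tube with chalk at (332,202), and the tin at (438,260). The red and orange channels at (278,310) and (148,330) are decoys. Next I refine the tube, tin and channel poses.

```bash
cat >> h.py <<'E'
from scipy.spatial.transform import Rotation as Ro
def rot(q): return Ro.from_quat([q[1],q[2],q[3],q[0]])
def delta(pos,R,s=None):
    s=s or get_state(); R0=rot(s["ee_rot"])
    return np.round(R0.inv().apply(np.array(pos)-s["position"])/.025,2), np.round(np.degrees((R0.inv()*R).as_rotvec())/6,2)
def down(yaw,tilt=0): # tool x at yaw (deg); tilt = turn about tool y (deg)
    c,s=np.cos(np.radians(yaw)),np.sin(np.radians(yaw))
    return Ro.from_matrix(np.array([[c,s,0],[s,-c,0],[0,0,-1]]).T)*Ro.from_rotvec([0,np.radians(tilt),0])
E
python3 - <<'E'
from h import *
for cam in ["top","side"]:
  p=read_camera(cam)
  h=pts(p,np.ones((480,640),bool))
  b=(h[:,2]>.034)&(h[:,2]<.047)&(h[:,0]>.53)&(h[:,0]<.70)&(abs(h[:,1])<.24)
  t=h[b];rr=cv2.minAreaRect((t[:,:2]*1000).astype(np.float32));print(cam,"tube",np.round(rr[0],1),np.round(rr[1],1),round(rr[2],2),np.median(t[:,2]))
  # front edge fit
  bins=np.arange(-.18,.17,.02);e=[(y+.01,np.percentile(t[(t[:,1]>y)&(t[:,1]<y+.02),0],2)) for y in bins if ((t[:,1]>y)&(t[:,1]<y+.02)).sum()>3]
  e=np.array(e);f=np.polyfit(e[:,0],e[:,1],1);print("front",f,np.degrees(np.arctan(f[0])),"ends",t[:,1].min(),t[:,1].max())
  g=cv2.cvtColor(p["color"],cv2.COLOR_BGR2GRAY); z=p["range_z"]>0
  gv=g[z]; m=b&(gv>130); print("chalk",m.sum(),np.round(h[m].mean(0),4),np.round(h[m].min(0),3),np.round(h[m].max(0),3))
  for nm,zl,zh,xl,xh,yl,yh in [("tin",.06,.08,.33,.6,-.42,-.16),("chan",.025,.036,.37,.6,.22,.40)]:
    m=(h[:,2]>zl)&(h[:,2]<zh)&(h[:,0]>xl)&(h[:,0]<xh)&(h[:,1]>yl)&(h[:,1]<yh);rr=cv2.minAreaRect((h[m][:,:2]*1000).astype(np.float32));print(nm,np.round(rr[0],1),np.round(rr[1],1),round(rr[2],1))
E
```

```text
top tube [630.6 -31.5] [428.9 153.6] 83.02 0.03992167146021869
front [-0.09931064  0.59732681] -5.671484173486427 ends -0.23889606088568668 0.18598499512443387
chalk 25 [ 0.6256 -0.0224  0.0405] [ 0.602 -0.103  0.037] [ 0.699 -0.012  0.047]
tin [ 461.1 -281.6] [171.6 200.9] 87.0
chan [483.1 313.6] [180.9  50.8] 29.6
side tube [630.1 -30.9] [425.  154.4] 82.87 0.04025539065640359
front [-0.09848819  0.59540474] -5.624817573544545 ends -0.2361171766330324 0.18529154715316204
chalk 33 [ 0.6216 -0.0234  0.041 ] [ 0.598 -0.215  0.037] [ 0.694 -0.01   0.047]
tin [ 459.4 -283.6] [178.1 202. ] 87.1
chan [481.9 313.3] [181.4  53.2] 29.4
```

{"api": "jog_arm", "payload": {"targets": "0 0.71 -0.87 0 0 0 0;0 0.71 -0.87 0 0 0 0;0 0.71 -0.87 0 0 0 0;0 0.71 -0.87 0 0 0 0;0 0.71 -0.87 0 0 0 0;0 0.71 -0.87 0 0 0 0;0 0.71 -0.87 0 0 0 0;0 0.71 -0.87 0 0 0 0", "newtons": 50}}

```text
time: 1.17
position: [0.323, -0.3441, 0.2056]
ee_rot: [0.0, 0.975, 0.222, 0.0]
contact_force: [0.5, -0.9, 0.2]
gripper_width: 0.0942
grip_force: 0.0
```

{"api": "jog_arm", "payload": {"targets": "0 0.71 -0.87 0 0 0 0;0 0.71 -0.87 0 0 0 0;0 0.71 -0.87 0 0 0 0;0 0.71 -0.87 0 0 0 0;0 0.71 -0.87 0 0 0 0;0 0.71 -0.87 0 0 0 0;0 0.71 -0.87 0 0 0 0;0 0.71 -0.87 0 0 0 0"}}

```text
time: 1.83
position: [0.3759, -0.1258, 0.2057]
ee_rot: [0.0, 0.975, 0.222, 0.0]
contact_force: [0.4, 0.4, -0.4]
gripper_width: 0.0939
grip_force: 0.0
```

{"api": "jog_arm", "payload": {"targets": "0 0.71 -0.87 0 0 0 0;0 0.71 -0.87 0 0 0 0;0 0.71 -0.87 0 0 0 0;0 0.71 -0.87 0 0 0 0;0 0.71 -0.87 0 0 0 0;0 0.71 -0.87 0 0 0 0;0 0.71 -0.87 0 0 0 0;0 0.71 -0.87 0 0 0 0"}}

```text
time: 2.5
position: [0.4288, 0.0926, 0.2057]
ee_rot: [0.0, 0.975, 0.221, 0.0]
contact_force: [0.5, -0.5, 0.2]
gripper_width: 0.0939
grip_force: 0.0
```

{"api": "jog_arm", "payload": {"targets": "0 0.71 -0.87 0.2 0 0 0;0 0.71 -0.87 0.2 0 0 0;0 0.71 -0.87 0.2 0 0 0;0 0.71 -0.87 0.2 0 0 0;0 0.71 -0.87 0.2 0 0 0;0 0.71 -0.87 0.2 0 0 -0.3;0 0.71 -0.87 0.2 0 0 -0.3;0 0 0 0 0 0 0"}}

```text
time: 3.17
position: [0.4735, 0.2871, 0.1697]
ee_rot: [-0.001, 0.967, 0.255, -0.0]
contact_force: [-0.7, 1.2, -1.4]
gripper_width: 0.0936
grip_force: 0.0
```

```bash
python3 - <<'E'
from h import *
p=read_camera("wrist");cv2.imwrite("pics/w1.png",p["color"])
h=pts(p,np.ones((480,640),bool))
m=(h[:,2]>.024)&(h[:,2]<.036)&(h[:,0]>.37)&(h[:,0]<.6)&(h[:,1]>.22)&(h[:,1]<.40)
rr=cv2.minAreaRect((h[m][:,:2]*1000).astype(np.float32));print(rr)
c=np.array([*rr[0],0])/1000;c[2]=.006
s=get_state();print(s["position"],s["joint_pos"],delta(c,down(rr[2]),s))
E
```

```text
((483.4486389160156, 312.1025695800781), (180.6121826171875, 50.1685676574707), 29.47043228149414)
[0.47345861 0.28480334 0.16980548] [-0.05928958  0.40078569 -0.66986174  1.81445014  0.28515537  1.02533564
 -1.89802876] (array([ 0.89, -0.74,  6.55]), array([-0.02,  0.01, -0.01]))
```

View pics/w1.png

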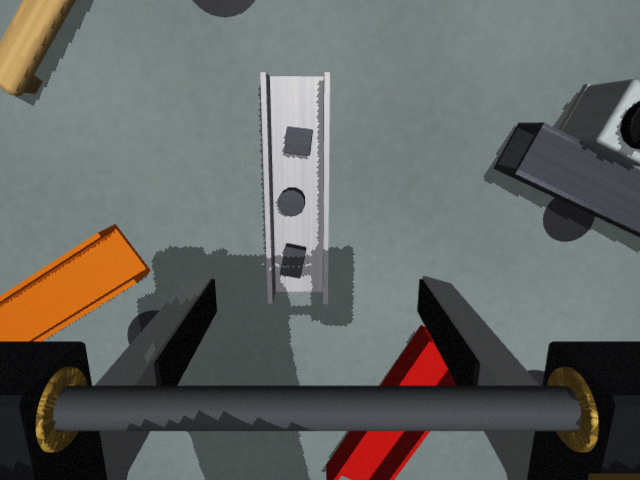

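The wrist view shows the channel upright at px (295,185) with its three stubs inside and the fingers straddling its line. I go down and grip.

{"api": "jog_arm", "payload": {"targets": "0 0.45 -0.37 0.8 0 0 0;0 0.44 -0.37 0.85 0 0 0;0 0 0 0.9 0 0 0;0 0 0 0.9 0 0 0;0 0 0 0.9 0 0 0;0 0 0 0.9 0 0 0;0 0 0 0.8 0 0 0;0 0 0 0.5 0 0 0"}}

```text
time: 3.88
position: [0.4841, 0.3079, 0.005]
ee_rot: [0.0, 0.968, 0.252, -0.001]
contact_force: [-0.8, -0.3, -0.2]
gripper_width: 0.0941
grip_force: 0.0
```

{"api": "jog_arm", "payload": {"targets": "255 0 0 0 0 0 0;255 0 0 0 0 0 0;255 0 0 0 0 0 0;255 0 0 0 0 0 0;255 0 0 0 0 0 0;255 0 0 0 0 0 0;255 0 0 0 0 0 0;255 0 0 0 0 0 0", "newtons": 50}}

```text
time: 4.55
position: [0.4846, 0.31, 0.0073]
ee_rot: [-0.0, 0.968, 0.252, 0.0]
contact_force: [-2.2, 1.2, 6.9]
gripper_width: 0.0496
grip_force: 50.0
```

```bash
python3 - <<'E'
from h import *
s=get_state();print({k:np.round(v,3) for k,v in s.items()})
E
```

```text
{'time': np.float64(4.55), 'joint_pos': array([-0.202,  0.657, -0.547,  1.858,  0.479,  0.759, -2.073]), 'joint_vel': array([-0.001, -0.   , -0.001, -0.003,  0.   ,  0.002, -0.001]), 'joint_torque': array([ 1.2510e+00, -8.4339e+01, -1.1196e+01, -2.7873e+01,  5.5200e-01,
       -6.6000e-02, -3.8000e-02]), 'position': array([0.485, 0.31 , 0.007]), 'ee_rot': array([-0.   ,  0.968,  0.252,  0.   ]), 'contact_force': array([-2.226,  1.206,  6.918]), 'wrist_torque': array([0.41 , 0.516, 0.026]), 'grip_force': np.float64(50.001), 'gripper_width': np.float64(0.05)}
```

{"api": "jog_arm", "payload": {"targets": "255 0 0 -0.3 0 0 0;255 0 0 -0.6 0 0 0;255 0 0 -0.9 0 0 -0.6;255 0 0 -1 0 0 -0.9;255 0 0 -1 0 0 -0.9;255 0 0 -1 0 0 -0.9;255 0 0 -1 0 0 -0.9;255 0 0 -0.4 0 0 -0.6"}}

```text
time: 5.22
position: [0.4849, 0.3096, 0.1648]
ee_rot: [0.0, 0.873, 0.487, 0.001]
contact_force: [0.5, -0.2, -6.4]
gripper_width: 0.0497
grip_force: 50.0
```

{"api": "jog_arm", "payload": {"targets": "255 -0.2 0.14 0 0 0 0;255 -0.4 0.28 0 0 0 0;255 -0.59 0.42 0 0 0 0;255 -0.785 0.56 0 0 0 0;255 -0.785 0.56 0 0 0 0;255 -0.785 0.56 0 0 0 0;255 -0.785 0.56 0 0 0 0;255 -0.785 0.56 0 0 0 0"}}

```text
time: 5.88
position: [0.4928, 0.1499, 0.1602]
ee_rot: [-0.0, 0.876, 0.483, -0.001]
contact_force: [1.0, -0.3, -7.1]
gripper_width: 0.0494
grip_force: 50.0
```

{"api": "jog_arm", "payload": {"targets": "255 -0.785 0.56 0 0 0 0;255 -0.785 0.56 0 0 0 0;255 -0.785 0.56 0 0 0 0;255 -0.785 0.56 0 0 0 0;255 -0.785 0.56 0 0 0 0;255 -0.785 0.56 0 0 0 0;255 -0.785 0.56 0 0 0 0;255 -0.785 0.56 0 0 0 0"}}

```text
time: 6.55
position: [0.504, -0.0422, 0.1603]
ee_rot: [-0.001, 0.876, 0.483, -0.001]
contact_force: [-0.5, 0.1, -7.8]
gripper_width: 0.0497
grip_force: 50.0
```

{"api": "jog_arm", "payload": {"targets": "255 -0.785 0.56 0 0 0 0;255 -0.785 0.56 0 0 0 0;255 -0.785 0.56 0 0 0 0;255 -0.785 0.56 0 0 0 0;255 -0.785 0.56 0 0 0 0;255 -0.59 0.42 0 0 0 0;255 -0.4 0.28 0 0 0 0;255 -0.2 0.14 0 0 0 0"}}

```text
time: 7.22
position: [0.5137, -0.1985, 0.1605]
ee_rot: [-0.001, 0.876, 0.483, -0.001]
contact_force: [-0.3, -0.9, -6.7]
gripper_width: 0.0497
grip_force: 50.0
```

```bash
python3 - <<'E'
from h import *
p=read_camera("side");cv2.imwrite("pics/s2.png",p["color"])
s=get_state();print({k:np.round(v,3) for k,v in s.items()},delta([.516,-.195,.125],down(58),s))
E
```

```text
{'time': np.float64(7.267), 'joint_pos': array([ 0.843,  0.409, -0.662,  1.826,  0.293,  1.008, -0.5  ]), 'joint_vel': array([-0.025, -0.015, -0.022,  0.01 , -0.006, -0.004, -0.027]), 'joint_torque': array([-3.1770e+00, -7.6160e+01, -1.4462e+01, -3.9477e+01, -5.6100e-01,
        6.3000e-02, -1.3400e-01]), 'position': array([ 0.514, -0.199,  0.161]), 'ee_rot': array([-0.001,  0.875,  0.483, -0.001]), 'contact_force': array([-0.733, -1.596, -6.656]), 'wrist_torque': array([-0.226,  0.005, -0.025]), 'grip_force': np.float64(49.993), 'gripper_width': np.float64(0.05)} (array([ 0.16, -0.  ,  1.43]), array([-0.02,  0.01, -0.03]))
```

View pics/s2.png

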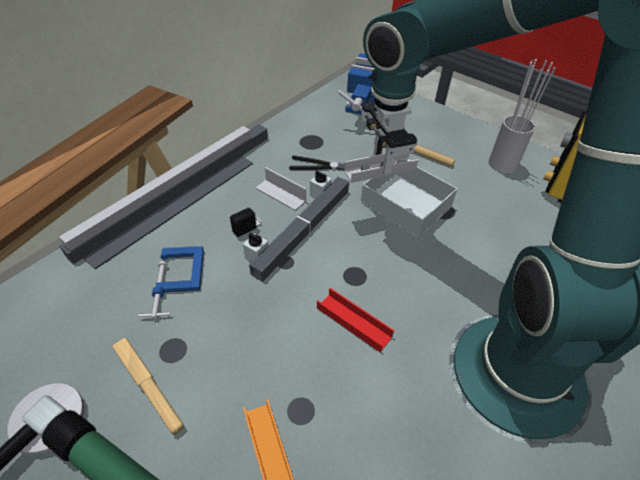

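The channel is level above the tin's far-left edge at px (385,168), so I lower it and tip it.

{"api": "jog_arm", "payload": {"targets": "255 0.05 0 0.4 0 0 0;255 0.05 0 0.6 0 0 0;255 0.05 0 0.4 0 0 0;255 0 0 0 0 0.5 0;255 0 0 0 0 0.7 0;255 0 0 0 0 0.7 0;255 0 0 0 0 0.7 0;255 0 0 0 0 0.7 0"}}

```text
time: 7.93
position: [0.5172, -0.1921, 0.1265]
ee_rot: [-0.084, 0.861, 0.478, 0.152]
contact_force: [0.3, -0.7, -7.4]
gripper_width: 0.0495
grip_force: 50.0
```

{"api": "jog_arm", "payload": {"targets": "255 0 0 0 0 0.6 0;255 0 0 0 0 0.6 0;255 0 0 0 0 0.6 0;255 0 0 0 0 0.5 0;255 0 0 0 0 0.5 0;255 0 0 0 0 0.5 0;255 0 0 0 0 0.5 0;255 0 0 0 0 0.5 0"}}

```text
time: 8.6
position: [0.5171, -0.1925, 0.1263]
ee_rot: [-0.189, 0.806, 0.447, 0.34]
contact_force: [-0.1, -0.3, -7.0]
gripper_width: 0.0497
grip_force: 50.0
```

{"api": "jog_arm", "payload": {"targets": "255 0 0 0 0 0 0;255 0 0 0 0 0 0;255 0 0 0 0 0 0;255 0 0 0 0 0 0;255 0 0 0 0 0 0;255 0 0 0 0 0 0;255 0 0 0 0 0 0;255 0 0 0 0 0 0"}}

```text
time: 9.27
position: [0.5171, -0.1932, 0.1268]
ee_rot: [-0.188, 0.806, 0.447, 0.339]
contact_force: [-0.9, 0.4, -5.8]
gripper_width: 0.0495
grip_force: 50.0
```

```bash
python3 - <<'E'
from h import *
p=read_camera("wrist");q=read_camera("side");t=read_camera("top");
o=np.hstack([cv2.resize(p["color"],(400,300)),cv2.resize(q["color"][110:260,300:500],(400,300))])
o2=np.hstack([cv2.resize(t["color"][180:330,350:550],(400,300)),np.zeros((300,400,3),np.uint8)])
cv2.imwrite("pics/s3.png",np.vstack([o,o2]))
s=get_state();print(np.round(s["position"],3),np.round(s["joint_pos"],2),np.round(s["contact_force"],1),np.degrees((down(58).inv()*rot(s["ee_rot"])).as_rotvec()))
E
```

```text
[ 0.517 -0.193  0.127] [ 1.48  0.79 -1.    1.89 -0.21  0.83  0.21] [ 0.3 -0.1 -5.4] [-4.29596400e-04  4.55919208e+01  5.04769545e-03]
```

View pics/s3.png

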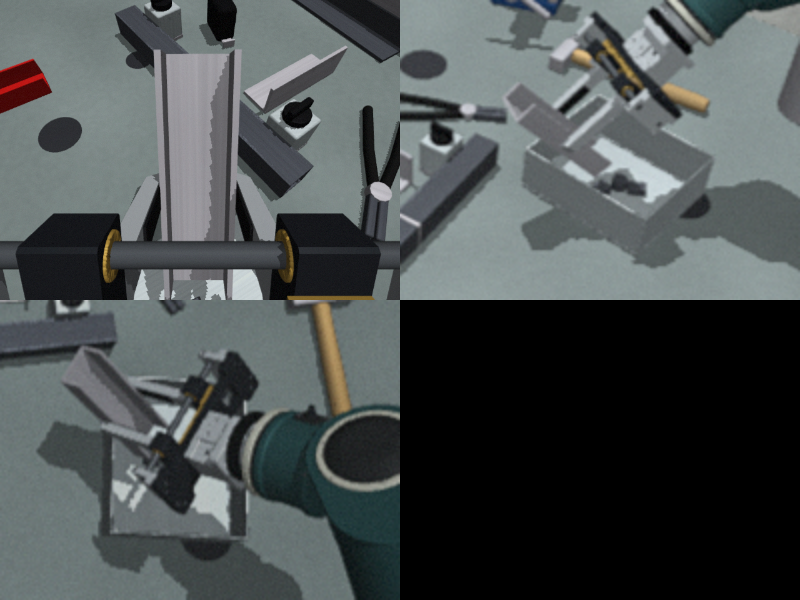

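All three stubs are in the tin (side crop px 620,185), and the channel is empty with the measured weight down to 5.4 N. I pull back along the channel axis, level it and yaw to the tube.

{"api": "jog_arm", "payload": {"targets": "255 0.5 0 0 0 0 0;255 0.8 0 0 0 0 0;255 0.9 0 0 0 0 0;255 0.9 0 0 0 0 0;255 0.7 0 0 0 0 0;255 0.3 0 0 0 -0.8 0;255 0 0 0 0 -1 0;255 0 0 0 0 -1 0"}}

```text
time: 10.08
position: [0.5555, -0.1316, 0.2016]
ee_rot: [-0.119, 0.848, 0.47, 0.216]
contact_force: [1.2, 1.3, -7.1]
gripper_width: 0.0499
grip_force: 50.0
```

{"api": "jog_arm", "payload": {"targets": "255 0 0 0 0 -1 0;255 0 0 0 0 -1 0;255 0 0 0 0 -1 0;255 0 0 0 0 -1 0;255 0 0 0 0 -0.8 0;255 0 0 0 0 0 0.8;255 0 0 0 0 0 1;255 0 0 0 0 0 1"}}

```text
time: 10.75
position: [0.5555, -0.1297, 0.2007]
ee_rot: [-0.0, 0.937, 0.351, 0.001]
contact_force: [-0.6, -1.0, -5.9]
gripper_width: 0.0494
grip_force: 50.0
```

{"api": "jog_arm", "payload": {"targets": "255 0 0 0 0 0 1;255 0 0 0 0 0 1;255 0 0 0 0 0 1;255 0 0 0 0 0 1;255 0 0 0 0 0 1;255 0 0 0 0 0 0.9;255 -0.6 -0.6 0 0 0 0;255 -0.9 -0.9 0 0 0 0"}}

```text
time: 11.42
position: [0.5146, -0.0977, 0.2002]
ee_rot: [-0.001, 0.999, 0.05, 0.001]
contact_force: [-0.7, 1.6, -4.9]
gripper_width: 0.0497
grip_force: 50.0
```

{"api": "jog_arm", "payload": {"targets": "255 -0.9 -0.9 0 0 0 0;255 -0.5 -0.8 0 0 0 0;255 0 -0.8 0 0 0 0;255 0 -0.3 0 0 0 0;255 0 0 0 0 0 0;255 0 0 0 0 0 0;255 0 0 0 0 0 0;255 0 0 0 0 0 0"}}

```text
time: 12.08
position: [0.4722, -0.0333, 0.1999]
ee_rot: [-0.0, 0.999, 0.05, -0.0]
contact_force: [0.5, -0.2, -5.1]
gripper_width: 0.0495
grip_force: 50.0
```

```bash
python3 - <<'E'
from h import *
p=read_camera("wrist");t=read_camera("top")
cv2.imwrite("pics/s4.png",p["color"])
s=get_state();print(np.round(s["position"],4),np.round(s["joint_pos"],2),np.round(s["contact_force"],1),np.degrees((down(5.65).inv()*rot(s["ee_rot"])).as_rotvec()))
for n in("tube","channel"):
  for r in masks_of(n,p)[:3]: print(n,r["confidence"],r["box"])
for nm,c in(("w",p),("t",t)):
  h=pts(c,np.ones((480,640),bool));g=cv2.cvtColor(c["color"],cv2.COLOR_BGR2GRAY)[c["range_z"]>0]
  a=np.radians(5.65);X=(h[:,0]-.597)*np.cos(a)+h[:,1]*np.sin(a);Y=-(h[:,0]-.597)*np.sin(a)+h[:,1]*np.cos(a)
  top=(h[:,2]>.036)&(h[:,2]<.044)&(X>-.015)&(X<.05)&(abs(Y)<.2)
  if top.sum()<20: print(nm,"none");continue
  print(nm,top.sum(),"Xrange",np.percentile(X[top],[1,5,95,99]).round(4),"Y",Y[top].min().round(4),Y[top].max().round(4),"z",np.median(h[top,2]))
  y,x=Y[top],X[top]
  e=np.array([(yy+.005,np.percentile(x[(y>=yy)&(y<yy+.01)],1)) for yy in np.arange(-.18,.16,.01) if ((y>=yy)&(y<yy+.01)).sum()>8])
  f=np.polyfit(e[:,0],e[:,1],1);print(" front edge X at Y=0, slope deg",f[1].round(4),np.degrees(f[0]).round(2))
  gb=g[top].astype(float);print(" grey pct",np.percentile(gb,[50,95,99]))
  w=top&(g>np.median(gb)+50)&(abs(Y)<.05)&(X>0.005)&(X<.035);print(" chalk Y",w.sum(),np.median(Y[w]),Y[w].mean(),np.percentile(Y[w],[5,95]) if w.sum() else 0)
E
```

```text
[ 0.4721 -0.0332  0.1998] [ 0.57  0.2  -0.63  1.97  0.13  1.02 -1.59] [-0.3 -0.7 -5.4] [ 0.02233877 -0.01769104 -0.10074038]
tube 0.89 [39.6, 0.0, 590.3, 58.0]
channel 0.98 [97.7, 232.2, 165.7, 341.3]
channel 0.74 [241.6, 77.8, 384.9, 480.0]
channel 0.66 [576.0, 267.2, 603.0, 298.2]
w 26750 Xrange [0.0009 0.0021 0.0339 0.0353] Y -0.2 0.1818 z 0.040901915035710834
 front edge X at Y=0, slope deg 0.001 0.05
 grey pct [ 82.  97. 148.]
 chalk Y 265 -0.019618771330041397 -0.01926968231717434 [-0.02112339 -0.01740589]
t 837 Xrange [0.0002 0.0016 0.0391 0.0409] Y -0.1995 0.1826 z 0.04001891844997095
 front edge X at Y=0, slope deg 0.0008 -0.05
 grey pct [ 81.    91.2  100.64]
 chalk Y 0 nan nan 0
  return _methods._mean(a, axis=axis, dtype=dtype,
  ret = ret.dtype.type(ret / rcount)
<stdin>:17: RuntimeWarning: Mean of empty slice.
```

View pics/s4.png

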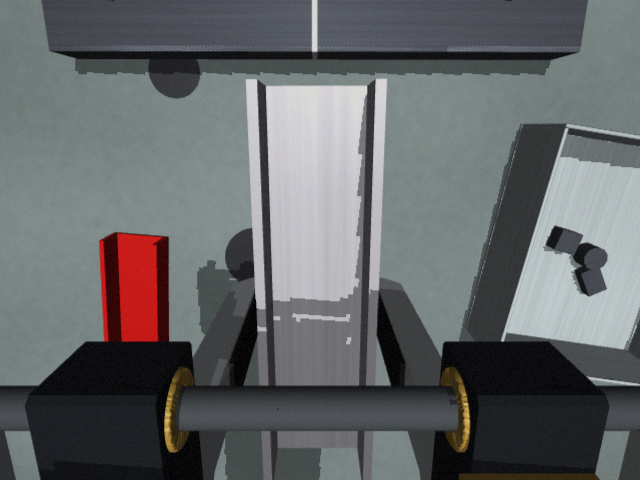

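The wrist view shows the chalk at px x≈314 and the channel aligned at x≈316, with the stubs in the tin at (580,258). I lower it near the bench and re-measure.

{"api": "jog_arm", "payload": {"targets": "255 0 0 0.6 0 0 0;255 0 0 1 0 0 0;255 0 0 1 0 0 0;255 0 0 1 0 0 0;255 0 0 1 0 0 0;255 0 0 1 0 0 0;255 0 0 1 0 0 0;255 0 0 0.8 0 0 0"}}

```text
time: 12.95
position: [0.4717, -0.0329, 0.0132]
ee_rot: [-0.0, 0.999, 0.05, -0.001]
contact_force: [-0.1, 0.1, -5.2]
gripper_width: 0.0495
grip_force: 50.0
```

{"api": "jog_arm", "payload": {"targets": "255 0 0 0 0 0 0;255 0 0 0 0 0 0;255 0 0 0 0 0 0;255 0 0 0 0 0 0;255 0 0 0 0 0 0;255 0 0 0 0 0 0;255 0 0 0 0 0 0;255 0 0 0 0 0 0"}}

```text
time: 13.62
position: [0.4722, -0.0329, 0.0152]
ee_rot: [0.0, 0.999, 0.051, 0.0]
contact_force: [0.7, 0.2, -5.6]
gripper_width: 0.0495
grip_force: 50.0
```

```bash
cat > m.py <<'E'
from h import *
p=read_camera("wrist");s=get_state();print(np.round(s["position"],4),np.round(s["contact_force"],1))
a=np.radians(5.65)
def tf(h): return np.stack([(h[:,0]-.597)*np.cos(a)+h[:,1]*np.sin(a),-(h[:,0]-.597)*np.sin(a)+h[:,1]*np.cos(a),h[:,2]],1)
print("TCP tube frame",tf(s["position"][None]).round(4),"rot",np.degrees((down(5.65).inv()*rot(s["ee_rot"])).as_rotvec()).round(2))
h=tf(pts(p,np.ones((480,640),bool)));g=cv2.cvtColor(p["color"],cv2.COLOR_BGR2GRAY)[p["range_z"]>0]
T=(h[:,2]>.035)&(h[:,2]<.047)&(h[:,0]>-.01)&(h[:,0]<.03)&(abs(h[:,1])<.2)
x,y=h[T,0],h[T,1];e=np.array([(q+.005,np.percentile(x[(y>=q)&(y<q+.01)],1)) for q in np.arange(-.16,.14,.01) if ((y>=q)&(y<q+.01)).sum()>8])
f=np.polyfit(e[:,0],e[:,1],1);print("face X",f[1].round(4),"slope",np.degrees(f[0]).round(2),"topz",np.median(h[T,2]))
w=T&(g>np.median(g[T])+50)&(abs(h[:,1])<.05);print("chalk Y",w.sum(),h[w,1].mean().round(4))
c=tf(s["position"][None])[0]
C=(h[:,0]>c[0]+.03)&(h[:,0]<c[0]+.095)&(h[:,1]>c[1]-.032)&(h[:,1]<c[1]+.032)&(h[:,2]>s["position"][2]+.012)&(h[:,2]<s["position"][2]+.035)
q=h[C];print("flange z",np.percentile(q[:,2],[5,50,95]).round(4),"Xmax",np.percentile(q[:,0],99.5).round(4))
top=q[q[:,2]>np.percentile(q[:,2],90)-.003]
for lo in(.03,.05,.07):
  r=top[(top[:,0]>c[0]+lo)&(top[:,0]<c[0]+lo+.02)]
  if len(r)>10: print(lo,"Y",np.percentile(r[:,1],[1,99]).round(4),"mid",np.percentile(r[:,1],[1,99]).mean().round(4),"z",np.median(r[:,2]).round(4))
E
python3 m.py
```

```text
[ 0.4722 -0.0329  0.0151] [-0.3 -0.7 -5.1]
TCP tube frame [[-0.1274 -0.0204  0.0151]] rot [-0.01  0.02 -0.14]Traceback (most recent call last):
  File "m.py", line 9, in <module>
    f=np.polyfit(e[:,0],e[:,1],1);print("face X",f[1].round(4),"slope",np.degrees(f[0]).round(2),"topz",np.median(h[T,2]))
                 ~^^^^^
IndexError: too many indices for array: array is 1-dimensional, but 2 were indexed
```

```bash
sed -i 's/^T=.*/T=(h[:,2]>.003)\&(h[:,2]<.047)\&(abs(h[:,0])<.008)\&(abs(h[:,1])<.2)/; s/^x,y=.*/print("T",T.sum())/; s/^f=.*/if T.sum(): print("face",np.median(h[T,0]),h[T,2].min(),h[T,2].max(),"Y",h[T,1].min(),h[T,1].max(),"slope",np.degrees(np.polyfit(h[T,1],h[T,0],1)[0]))/' m.py; sed -i 's/np.median(g\[T\])+50/(np.median(g[T]) if T.sum() else 0)+50/' m.py
echo 'cv2.imwrite("pics/s5.png",p["color"])' >> m.py; python3 m.py
```

```text
[ 0.4721 -0.0328  0.0151] [-0.   0.6 -6. ]
TCP tube frame [[-0.1275 -0.0204  0.0151]] rot [-0.    0.01 -0.15]
T 22
face -0.005107290278899988 0.00300224728037973 0.0038573777482870633 Y -0.13177780480567725 0.10889052107674461 slope -0.16283482534811017
chalk Y 0 nan
flange z [0.0294 0.0386 0.0398] Xmax -0.0371
0.03 Y [-0.0454  0.0044] mid -0.0205 z 0.0388
0.05 Y [-0.0453  0.0046] mid -0.0204 z 0.0388
0.07 Y [-0.0452  0.0047] mid -0.0203 z 0.0387m.py:10: RuntimeWarning: Mean of empty slice.
  w=T&(g>(np.median(g[T]) if T.sum() else 0)+50)&(abs(h[:,1])<.05);print("chalk Y",w.sum(),h[w,1].mean().round(4))
  ret = ret.dtype.type(ret / rcount)
```

View pics/s5.png

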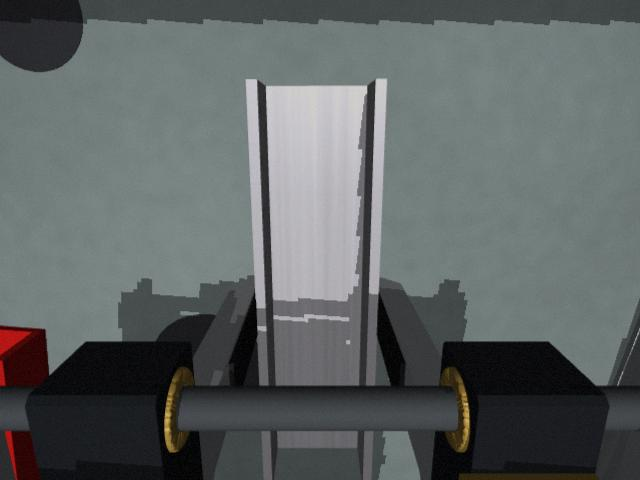

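The wrist view shows the channel level in the grip and centred about 1 mm off the chalk. I lower it gently, with trim corrections.

{"api": "jog_arm", "payload": {"targets": "255 0 -0.04 0.06 0 0 0.03;255 0 0 0.06 0 0 0;255 0 0 0.06 0 0 0;255 0 0 0.05 0 0 0;255 0 0 0.04 0 0 0;255 0 0 0 0 0 0;255 0 0 0 0 0 0;255 0 0 0 0 0 0"}}

```text
time: 14.38
position: [0.472, -0.0318, 0.0082]
ee_rot: [-0.0, 0.999, 0.049, -0.0]
contact_force: [1.0, -0.9, -4.2]
gripper_width: 0.0496
grip_force: 50.0
```

{"api": "jog_arm", "payload": {"targets": "255 0 0 0.03 0 0 0;255 0 0 0.03 0 0 0;255 0 0 0 0 0 0;255 0 0 0 0 0 0;255 0 0 0 0 0 0;255 0 0 0 0 0 0;255 0 0 0 0 0 0;255 0 0 0 0 0 0"}}

```text
time: 15.05
position: [0.4721, -0.0318, 0.0072]
ee_rot: [0.0, 0.999, 0.049, 0.0]
contact_force: [-5.2, -0.8, 12.7]
gripper_width: 0.0496
grip_force: 50.0
```

{"api": "jog_arm", "payload": {"targets": "255 0 0 -0.03 0 0 0;255 0.3 0 0 0 0 0;255 0.3 0 0 0 0 0;255 0.3 0 0 0 0 0;255 0.3 0 0 0 0 0;255 0.1 0 0 0 0 0;255 0 0 0 0 0 0;255 0 0 0 0 0 0"}}

```text
time: 15.72
position: [0.5043, -0.0285, 0.0073]
ee_rot: [-0.0, 0.999, 0.049, -0.0]
contact_force: [-0.3, -0.5, -5.2]
gripper_width: 0.0496
grip_force: 50.0
```

```bash
python3 m.py 2>/dev/null| head -2; python3 -c "
from h import *
s=get_state();print(s['contact_force'])"
```

```text
[ 0.5041 -0.0286  0.0073] [-0.7  0.8 -4.7]
TCP tube frame [[-0.0953 -0.0193  0.0073]] rot [ 0.01 -0.02  0.03]
[-0.73341196  0.80640834 -4.7184072 ]
```

{"api": "jog_arm", "payload": {"targets": "255 0.06 0 0 0 0 0;255 0.04 0 0 0 0 0;255 0.02 0 0 0 0 0;255 0.02 0 0 0 0 0;255 0 0 0 0 0 0;255 0 0 0 0 0 0;255 0 0 0 0 0 0;255 0 0 0 0 0 0"}}

```text
time: 16.43
position: [0.5077, -0.0283, 0.0074]
ee_rot: [-0.0, 0.999, 0.049, -0.0]
contact_force: [-0.4, 0.6, -4.9]
gripper_width: 0.0496
grip_force: 50.0
```

{"api": "jog_arm", "payload": {"targets": "255 0.02 0 0.01 0 0 0;255 0.02 0 0 0 0 0;255 0.02 0 0 0 0 0;255 0 0 0 0 0 0;255 0 0 0 0 0 0;255 0 0 0 0 0 0;255 0 0 0 0 0 0;255 0 0 0 0 0 0"}}

```text
time: 17.1
position: [0.5094, -0.0281, 0.0072]
ee_rot: [-0.0, 0.999, 0.049, 0.0]
contact_force: [-1.9, -0.2, 1.2]
gripper_width: 0.0498
grip_force: 50.0
```

{"api": "jog_arm", "payload": {"targets": "255 0.02 0 0 0 0 0;255 0.02 0 0 0 0 0;255 0 0 0 0 0 0;255 0 0 0 0 0 0;255 0 0 0 0 0 0;255 0 0 0 0 0 0;255 0 0 0 0 0 0;255 0 0 0 0 0 0"}}

```text
time: 17.77
position: [0.5097, -0.0281, 0.0072]
ee_rot: [0.0, 0.999, 0.049, -0.001]
contact_force: [-7.7, -1.3, 8.8]
gripper_width: 0.0499
grip_force: 50.0
```

{"api": "jog_arm", "payload": {"targets": "255 0 0 -0.01 0 0 0;255 0.02 0 -0.01 0 0 0;255 0 0 0 0 0 0;255 0 0 0 0 0 0;255 0 0 0 0 0 0;255 0 0 0 0 0 0;255 0 0 0 0 0 0;255 0 0 0 0 0 0"}}

```text
time: 18.43
position: [0.5097, -0.028, 0.0073]
ee_rot: [-0.0, 0.999, 0.049, -0.001]
contact_force: [-7.8, -0.6, -0.5]
gripper_width: 0.0495
grip_force: 50.0
```

```bash
python3 - <<'E'
from h import *
F=[]
for n in("side","top","side","top","side","top"):
  p=read_camera(n);F.append(get_state()["contact_force"])
  cv2.imwrite(f"pics/e_{n}.png",p["color"])
print(np.mean(F,0),np.std(F,0))
a=cv2.imread("pics/e_side.png")[150:300,220:420];b=cv2.imread("pics/e_top.png")[160:310,230:430]
cv2.imwrite("pics/e.png",np.hstack([cv2.resize(a,(400,300),interpolation=2),cv2.resize(b,(400,300),interpolation=2)]))
E
python3 m.py 2>/dev/null
```

```text
[-7.02155577  0.10473377 -0.46138658] [0.54073902 0.5685325  0.4739645 ]
[ 0.5097 -0.028   0.0073] [-7.5  0.  -0.2]
TCP tube frame [[-0.0896 -0.0193  0.0073]] rot [ 0.01 -0.12  0.04]
T 24139
face 0.0022519555177310116 0.0030252744124809536 0.04382711973958994 Y -0.15422143052180726 0.11354018214955482 slope -0.0056071912625193805
chalk Y 696 -0.0195
flange z [0.0224 0.0314 0.0416] Xmax 0.0053
```

View pics/e.png

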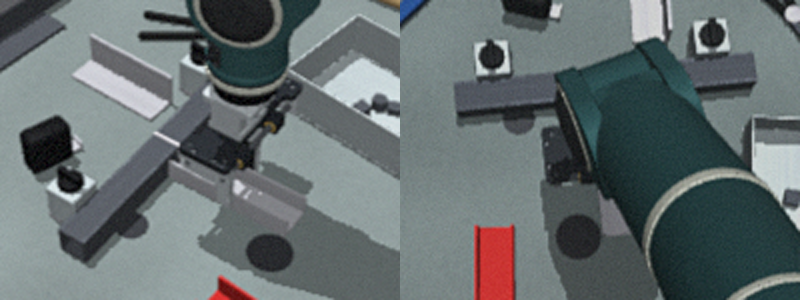

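{"api": "jog_arm", "payload": {"targets": "255 0.01 0 0 0 0 0;255 0.01 0 -0.005 0 0 0;255 0 0 0 0 0 0;255 0 0 0 0 0 0;255 0 0 0 0 0 0;255 0 0 0 0 0 0;255 0 0 0 0 0 0;255 0 0 0 0 0 0"}}

```text
time: 19.45
position: [0.5097, -0.028, 0.0073]
ee_rot: [0.0, 0.999, 0.049, -0.002]
contact_force: [-9.9, -0.3, 0.6]
gripper_width: 0.0497
grip_force: 50.0
```

{"api": "jog_arm", "payload": {"targets": "255 0 0 0 0 0 0;255 0 0 0 0 0 0;255 0 0 0 0 0 0;255 0 0 0 0 0 0;255 0 0 0 0 0 0;255 0 0 0 0 0 0;255 0 0 0 0 0 0;255 0 0 0 0 0 0"}}

```text
time: 20.12
position: [0.5097, -0.028, 0.0072]
ee_rot: [0.0, 0.999, 0.049, -0.002]
contact_force: [-9.4, 0.0, 1.4]
gripper_width: 0.0493
grip_force: 50.0
```

{"api": "jog_arm", "payload": {"targets": "255 0.01 0 0 0 0 0;255 0.01 0 -0.005 0 0 0;255 0 0 0 0 0 0;255 0 0 0 0 0 0;255 0 0 0 0 0 0;255 0 0 0 0 0 0;255 0 0 0 0 0 0;255 0 0 0 0 0 0"}}

```text
time: 20.78
position: [0.5097, -0.028, 0.0072]
ee_rot: [0.0, 0.999, 0.049, -0.002]
contact_force: [-10.6, -0.5, 1.6]
gripper_width: 0.0497
grip_force: 50.0
```

```bash
python3 - <<'E'
from h import *
F=[]
for i in range(8): p=read_camera("wrist");F.append(get_state()["contact_force"])
print(np.mean(F,0))
s=get_state();print(np.degrees((down(5.65).inv()*rot(s["ee_rot"])).as_rotvec()),s["joint_vel"].round(4))
h=pts(p,np.ones((480,640),bool));P=s["position"];a=np.radians(5.65)
X=(h[:,0]-P[0])*np.cos(a)+(h[:,1]-P[1])*np.sin(a);Y=-(h[:,0]-P[0])*np.sin(a)+(h[:,1]-P[1])*np.cos(a)
for lo in(.03,.045,.06,.07):
  m=(X>lo)&(X<lo+.012)&(abs(Y)<.03)&(h[:,2]>.024)&(h[:,2]<.037);w=(X>lo)&(X<lo+.012)&(abs(Y)<.015)
  print(lo,m.sum(),"top z",np.median(h[m,2]).round(4),"Y",np.percentile(Y[m],[1,99]).round(4),"web z",np.median(h[w,2]).round(4))
E
```

```text
[-12.01589956  -0.27854447   1.73933758]
[ 0.00377562 -0.22572979  0.03693171] [ 0.0006  0.0013 -0.0007 -0.0008 -0.0006 -0.001  -0.0006]
0.03 749 top z 0.0309 Y [-0.0252  0.0247] web z 0.005
0.045 808 top z 0.0309 Y [-0.025   0.0247] web z 0.005
0.06 890 top z 0.0309 Y [-0.0251  0.0248] web z 0.005
0.07 915 top z 0.0308 Y [-0.0251  0.0248] web z 0.005
```

```bash
python3 -c "
from bench import *
print(finish_job())"
```

```text
the job is handed in; nothing more can be done
None
```

I handed the job in with the three offcuts in the tin and the channel flat on the bench, open side up. It is butted square to the tube and centred on the chalk to within about 1 mm. The arm is still gripping it and pushing at 12 N; allowing for bench friction, I estimate about 8–12 N reaches the tube.

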